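Slide the saucepan to the resting place on the sample-prep hob

ROBOT

A 6-joint arm with a two-finger parallel gripper is mounted at the origin on the work surface. World frame = base frame: x ahead of the robot, y to its left, z up, the work surface at z = 0. Lengths are in mm, angles in rad, forces in N, time in s.
With the tool pointing down it reaches from about 425 to 950 mm from the base axis. Payload 14.7 kg.
Tool frame: the origin (TCP) lies between the finger pads; the fingertips stand 22 mm ahead of it and the grasp point (between the pads) lies 3 mm ahead of it; z points along the fingers, y is the line along which they close (so a half turn about z gives the same grasp; the last joint's range is limited). The gripper opens to 85 mm and grips with 20 to 120 N. Pads are 22 mm wide; open, the fingers measure 114 mm over their backs; the gripper's body (76 mm by 85 mm) begins 54 mm behind the grasp point. The pads swing forward as they close: fully open they stand 13 mm farther back than shut.
Start: joints at [1.056, 0.48, 1.596, -0, 1.065, -0.047], TCP at [293.077, 580.171, 253.297] pointing down, gripper open.
Joint ranges: [-2.75, 2.75], [-0.82, 2.05], [0.23, 2.67], [-1.56, 4.7], [0.09, 2.69], [-2.92, 2.92]. Speed limits (rad/s): [1.89, 1.89, 2.39, 3.01, 3.01, 3.01].

INTERFACE

Orientations are given as a unit quaternion [w, x, y, z].
In Python, from bench import * gives the robot as it stands.
- The arm moves only by the shell command python3 -m creep 'ROWS' [FORCE]. ROWS is text: rows parted by semicolons, each of 7 numbers parted by spaces: the shift along the tool's x, y, z in mm, then the turn, a rotation vector about the tool's x, y, z in rad, then the closure, from 0 (fully open) to 1 (shut). A call has 1 to 12 rows; each row shifts and turns the commanded pose from where the row before left it, along the tool's axes as they then stand; what a row does not reach is not made up. A row lasts 1/8 s, in which the tool goes at most 62.5 mm and 10.7 degrees, less where a joint would pass 70% of its speed; a pose out of reach is approached as far as the arm can. A call with a gripper value outside its range is refused whole. The fingers move at their own pace and stop on an object; FORCE is the grip in N (left out, the last holds). Time passes only in rows, so rows that do not move let the fingers close. It gives the time, the measured TCP pose, the force, the opening and the grip force at its end, in the units of the state.
- state(): the state, without advancing time (a new reading comes with each control period).
- camera(name): name is "scene" or "top" or "wrist"; returns a dict with "image" (400x640x3 uint8, red, green, blue), "K" (3x3 intrinsics, pixels), "D" ([k1, k2, p1, p2, k3] as OpenCV has them; the pictures are not rectified), "rvec" (rotation vector, rad) and "tvec" (3), from world to camera coordinates, as OpenCV has them; the wrist camera has in their place "hand_eye" (4x4, takes a point from camera to tool coordinates, whose origin is the TCP and whose axes are the flange's). Camera axes: x right, y down, z forward; pixel columns grow to the right and rows downward; lengths in mm; the calibration is good to about 2 mm. A picture is of the moment at which its call begins: read the wrist's pose just before it. There is no depth.
- job_done(): hands the job in; it is judged then, once.
Trained networks look in the newest picture that a camera, given by its name, has taken for a name from the list of things; names that differ only in an ending like _2 or _b are one class to them, and where a whole thing is asked for, a point or a joint stands for the part that bears it (a point fixed in the world has none). Each returns a list of dicts, best first, with "score" (0 to 1); they miss things now and then, are a little off and sometimes report something else, mostly with a low value. They report only what shows in the picture. A call takes as long as a camera call. They do not tell look-alikes from the thing itself.
- boxes_of(camera, name): "centre" ([column, row] in pixels, amid what is visible of it).
- masks_of(camera, name): "pixels" (400x640 bool, what is visible of it) and "centre" ([column, row] in pixels, amid what is visible of it).
- tip_of(camera, name): "centre" ([column, row] in pixels: a listed point, or the origin of a listed thing).
The state is a dict: "clock": time; "qpos": joint angles; "dq": joint speeds; "joint_torque": joint torques, N m; "tcp_pos": TCP position; "tcp_rot": TCP orientation; "wrist_force": force on the tool from outside, world axes, zero at the start; "ft_torque": the same for the moment, N m; "width": finger opening in mm; "finger_force": force on a finger pad.
Only numpy, scipy, OpenCV 4.12 (cv2) and the standard library are available. Lean on these libraries where they do the work, as an engineer would, in place of code of your own. Each camera call takes 0.05 s, during which the arm holds its last target. There are 200 camera calls.

TASK

On the glass hob, slide the saucepan with the single long handle sideways to the resting place, the single ring with four short ticks and a dot in its middle, and leave it there standing flat and centred in the ring. Slide it along the glass: do not lift or tip it, and leave the two-lug casserole where it stands.

Things in the scene. Friction and masses are not known exactly. Their poses are not given: they have to be found in the camera images.
- pan: Steel saucepan 120 mm across, 70 mm high, 0.4 to 0.9 kg; lid clipped down (124 mm across, top at 81 mm) with a black knob (28 mm across, 89 to 105 mm above the underside). One straight black handle along the pan's -x: 18 mm wide, 14 mm thick, 65 to 175 mm from the axis, mid-height 52 mm, free below. Grip handle or knob from above. Origin: centre of the underside, z up. Stands on a front-row mark.
- zone_rest: The resting place, a flat printed mark on the glass: a single pale ring 148 mm across with four short ticks across it and a centre dot (the other marks are three concentric rings). Origin: its centre, on the glass 45 mm above the bench; z up. Nothing stands on it, and the straight way along the front row to it is clear.
- casserole: Bystander: wider steel casserole, 150 mm across, 75 mm high (110 mm with the lid's knob), two small wire lugs, no long handle, standing on the hob behind the front row (farther from the robot). 1.3 kg. Origin: centre of its underside. Leave it alone.
- hob: Fixed black glass-topped hob, 410 x 600 x 45 mm high, flat level glass. Three printed marks 190 mm apart form its front row, 60 mm nearer the robot than its middle; a fourth lies behind. Origin: centre of its underside; x points away from the robot, y along the row to the robot's left, z up.
Mind the look-alikes: they are no part of the job. What is shaped like the pan but pink or purple is not meant.

How it is judged:
By the outcome, as a careful person would: the job done as asked, in the order asked, and still so for the second after the job is handed in, with the robot touching nothing.
It also fails if it takes over 38 s, if anything falls off the work surface, if the arm or the gripper's body presses on something with over 40 N, if the wrist force passes 120 N, or if a joint passes its speed limit or range.

## Working session

There is one attempt and no reset: what is moved stays moved. The work goes in short steps, Python scripts to look and compute and a shell command to move; the robot and the scene stay as the last step left them, time stands still between calls to the robot, and variables do not carry over. Pictures are saved under pics/ and viewed, at most 10 in all, crops included, and the job is handed in when it is done.

```bash
mkdir -p pics; cat > h.py <<'E'
from bench import *
import numpy as np, cv2
from scipy.spatial.transform import Rotation as R
def ray(c,px,z,T=None):
    p=cv2.undistortPoints(np.array([[px]],float),c["K"],c["D"])[0,0]
    d=np.array([p[0],p[1],1.])
    if "hand_eye" in c:
        s=T; q=s["tcp_rot"]; Rt=R.from_quat([q[1],q[2],q[3],q[0]]).as_matrix(); H=np.array(c["hand_eye"])
        o=Rt@H[:3,3]+s["tcp_pos"]; d=Rt@H[:3,:3]@d
    else:
        M=cv2.Rodrigues(np.array(c["rvec"],float))[0]; o=-M.T@np.array(c["tvec"],float).ravel(); d=M.T@d
    return o+d*(z-o[2])/d[2]
E
python3 - <<'E'
from h import *
s=state(); print(s)
ims=[]
for n in ("top","scene"):
    c=camera(n); ims.append(c["image"])
    for t,z in (("pan",45),("zone_rest",45),("casserole",45)):
        for d in tip_of(n,t)[:3]: print(n,t,round(d["score"],2),np.round(d["centre"]),np.round(ray(c,d["centre"],z)))
        for d in masks_of(n,t)[:3]: print("  mask",round(d["score"],2),np.round(d["centre"]),d["pixels"].sum())
    cv2.imwrite(f"pics/{n}0.png",c["image"][:,:,::-1])
E
```

```text
{'clock': 0.0, 'qpos': array([ 1.05638248e+00,  4.80827091e-01,  1.59686599e+00,  6.73417083e-06,
        1.06507278e+00, -4.66022464e-02]), 'dq': array([ 0.00015959,  0.00071672, -0.00126081,  0.00023736,  0.00073686,
       -0.00109016]), 'joint_torque': array([-3.86089101e-03, -9.50640965e+01, -4.30171466e+01, -4.28649737e-04,
        1.23006210e-02,  1.13255965e-04]), 'tcp_pos': array([292.90435307, 579.84718971, 252.67838287]), 'tcp_rot': array([-1.65226758e-04,  2.31780270e-01,  9.72767990e-01, -5.62859501e-04]), 'wrist_force': array([-0.31717994, -0.05861556,  0.43941478]), 'ft_torque': array([-0.01553517,  0.00428325,  0.01777282]), 'finger_force': 0.0, 'width': 85.40550637951063}
top pan 0.8 [199. 291.] [251. 245.  45.]
top pan 0.69 [432. 293.] [ 261. -285.   45.]
top pan 0.66 [376. 174.] [ 531. -153.   45.]
  mask 0.96 [438. 296.] 3311
  mask 0.89 [377. 172.] 3106
  mask 0.77 [188. 301.] 3217
top zone_rest 0.75 [214. 162.] [548. 226.  45.]
  mask 0.68 [214. 164.] 3047
top casserole 0.62 [254.  88.] [729. 139.  45.]
  mask 0.89 [252.  80.] 4618
  mask 0.53 [212. 162.] 3171
scene pan 0.98 [282. 122.] [ 301. -261.   45.]
scene pan 0.65 [260. 196.] [ 536. -153.   45.]
scene pan 0.58 [479. 195.] [275. 264.  45.]
  mask 0.96 [262. 177.] 3396
  mask 0.95 [484. 184.] 3117
  mask 0.57 [280. 105.] 2146
scene zone_rest 0.96 [414. 277.] [546. 226.  45.]
  mask 0.95 [413. 279.] 3897
scene casserole 0.59 [327. 327.] [723. 137.  45.]
  mask 0.79 [325. 316.] 7734
```

View pics/top0.png

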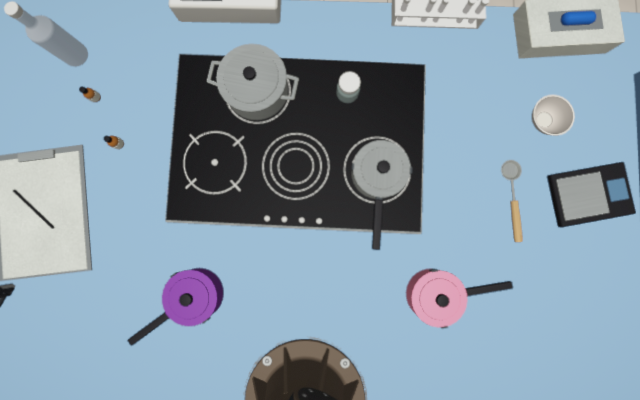

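View pics/scene0.png

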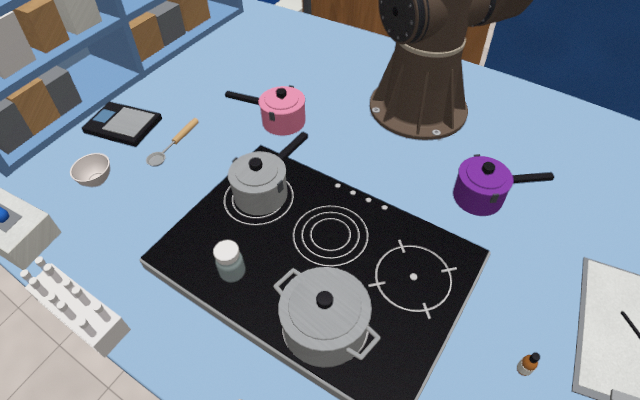

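The top view shows the steel pan at about (380,168) with its handle running down to (377,248). The resting ring's dot is at (214,162), the casserole at (252,80), and the pink and purple look-alikes sit off the hob. The scene view agrees: the ring's dot is at (414,277) and the pan's knob at (256,163). I'll go over the ring first and turn so the fingers close along world y.

```bash
python3 -m creep '-38 -20 0 0 0 0 0;-38 -20 0 0 0 0 0;-38 -20 0 0 0 0 0;-38 -20 0 0 0 0 0;-38 -20 0 0 0 0 0;-38 -20 0 0 0 0 0;-38 -20 0 0 0 0 0;-38 -20 0 0 0 0 0;0 0 0 0 0 -0.117 0;0 0 0 0 0 -0.117 0;0 0 0 0 0 -0.117 0;0 0 0 0 0 -0.117 0'
python3 - <<'E'
from h import *
s=state(); c=camera("wrist"); print(s["tcp_pos"],s["tcp_rot"],s["clock"],c["hand_eye"])
for d in tip_of("wrist","zone_rest")[:3]: print(d["score"],d["centre"],ray(c,d["centre"],45,s))
cv2.imwrite("pics/w1.png",c["image"][:,:,::-1])
c=camera("top")
for px in ((383,167),): print("knob",ray(c,px,150))
E
```

```text
clock: 2.2
tcp_pos: [492.3, 300.2, 253.4]
tcp_rot: [0.0, -0.002, 1.0, 0.0]
wrist_force: [-0.2, 0.0, -0.2]
width: 85.6
finger_force: 0.0
[492.33172254 300.22690447 253.38303952] [ 7.02769165e-05 -1.96189160e-03  9.99998073e-01  3.12610240e-05] 2.2 [[ 3.08710840e-04 -9.54750116e-01 -2.97409014e-01  7.59383491e+01]
 [ 9.99999942e-01  3.37542368e-04 -4.55863534e-05  4.90485020e-01]
 [ 1.43911719e-04 -2.97408982e-01  9.54750164e-01 -1.21074728e+02]
 [ 0.00000000e+00  0.00000000e+00  0.00000000e+00  1.00000000e+00]]
0.59 [249.8, 223.5] [546.52434327 230.00069772  45.        ]
knob [ 531.15415405 -153.83331363  150.        ]
```

View pics/w1.png

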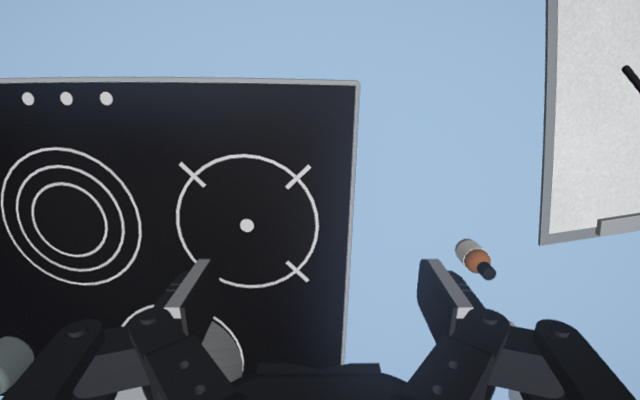

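The ring's dot is at (247,225), with three of its ticks visible. I'll get the dot's exact centroid and move over to the pan.

```bash
python3 -m creep '-3 -45 0 0 0 0 0;-3 -45 0 0 0 0 0;-3 -45 0 0 0 0 0;-3 -45 0 0 0 0 0;-3 -45 0 0 0 0 0;-3 -45 0 0 0 0 0;-3 -45 0 0 0 0 0;-3 -45 0 0 0 0 0;-3 -45 0 0 0 0 0;-3 -45 0 0 0 0 0;0 0 0 0 0 0 0'
python3 - <<'E'
from h import *
s=state(); c=camera("wrist"); print(s["tcp_pos"],s["tcp_rot"],s["clock"])
for d in masks_of("wrist","pan")[:2]: print(d["score"],d["centre"])
for d in tip_of("wrist","pan")[:2]: print("tip",d["score"],d["centre"],ray(c,d["centre"],45,s))
cv2.imwrite("pics/w2.png",c["image"][:,:,::-1])
g=cv2.imread("pics/w1.png",0)[205:245,227:267]>120
y,x=np.nonzero(g); px=[x.mean()+227,y.mean()+205]
s0=dict(tcp_pos=np.array([492.33,300.23,253.38]),tcp_rot=[0,-.00196,1,0])
print("dot",px,len(x),ray(c,px,45,s0))
ct=camera("top"); g=ct["image"][150:174,202:226].mean(2)
y,x=np.nonzero(g>100); px=[x.mean()+202,y.mean()+150]; print("dot top",px,len(x),ray(ct,px,45))
E
```

```text
clock: 3.72
tcp_pos: [522.6, -152.4, 253.3]
tcp_rot: [0.0, 0.003, 1.0, -0.0]
wrist_force: [0.7, -0.1, 0.2]
width: 85.2
finger_force: 0.0
[ 522.57764651 -152.43118992  253.32162654] [ 2.86415343e-04  2.92623369e-03  9.99995629e-01 -3.12591750e-04] 3.725
0.58 [320.9, 192.9]
tip 0.79 [317.1, 179.6] [ 529.7951842  -153.35667628   45.        ]
dot [np.float64(246.5241379310345), np.float64(225.04137931034484)] 145 [548.22197742 226.48156862  45.        ]
dot top [np.float64(214.175), np.float64(161.95)] 40 [549.06282004 225.27341001  45.        ]
```

View pics/w2.png

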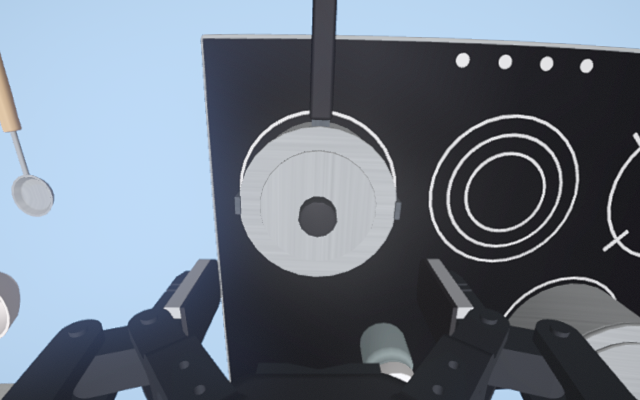

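The knob's top is at (318,216) and the handle runs up the picture, toward the robot. The jar at (380,345) is beyond the fingers.

```bash
python3 - <<'E'
from h import *
s=state(); c=camera("wrist")
g=c["image"][190:242,290:346].mean(2); y,x=np.nonzero(g<100); px=[x.mean()+290,y.mean()+190]
p=ray(c,px,149,s); print(px,len(x),p)
jar=ray(c,[385,368],120,s); print("jar",jar)
print(p-s["tcp_pos"])
E
```

```text
[np.float64(312.1157094594595), np.float64(216.71452702702703)] 1184 [ 529.88586654 -152.79162035  149.        ]
jar [692.28068999 -85.84289171 120.        ]
[   7.66859543   -3.85490639 -104.2807735 ]
```

```bash
python3 -m creep '-7.7 -3.9 0 0 0 0 0;0 0 25 0 0 0 0.3;0 0 25 0 0 0 0.3;0 0 25 0 0 0 0.3;0 0 16 0 0 0 0.3;0 0 9 0 0 0 0.3;0 0 0 0 0 0 0.3;0 0 0 0 0 0 0.3'
python3 - <<'E'
from h import *
s=state(); c=camera("wrist"); print(s["tcp_pos"],s["width"])
cv2.imwrite("pics/w3.png",c["image"][:,:,::-1])
E
```

```text
clock: 4.97
tcp_pos: [530.5, -153.8, 154.0]
tcp_rot: [0.0, -0.0, 1.0, -0.0]
wrist_force: [-0.4, -0.8, -0.2]
width: 60.0
finger_force: 0.0
[ 530.53316848 -153.75439982  153.99052122] 59.97676854232443
```

View pics/w3.png

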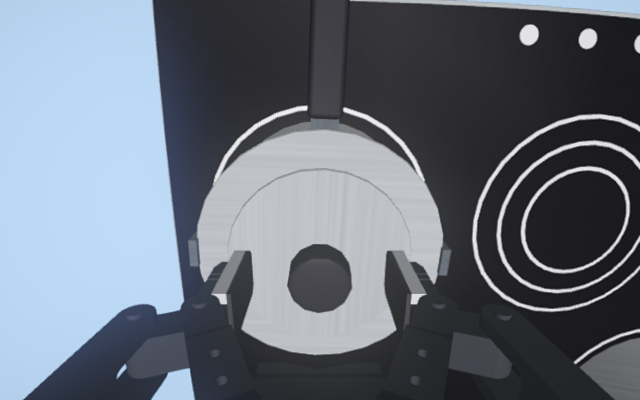

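The knob (320,278) is centred between the pads. Closing.

```bash
python3 -m creep '0 0 0 0 0 0 0.5;0 0 0 0 0 0 0.7;0 0 0 0 0 0 1;0 0 0 0 0 0 1;0 0 0 0 0 0 1;0 0 0 0 0 0 1' 40
```

```text
clock: 5.78
tcp_pos: [530.2, -153.6, 153.7]
tcp_rot: [0.0, -0.0, 1.0, -0.0]
wrist_force: [-1.0, 2.1, 6.3]
width: 26.3
finger_force: 38.9
```

```bash
python3 -m creep '-0.2 4 0 0 0 0 1;-0.4 8 0 0 0 0 1;-0.6 12 0 0 0 0 1;-0.6 12 0 0 0 0 1;-0.6 12 0 0 0 0 1;-0.6 12 0 0 0 0 1;-0.6 12 0 0 0 0 1;-0.6 12 0 0 0 0 1;-0.6 12 0 0 0 0 1;-0.4 8 0 0 0 0 1;-0.2 4 0 0 0 0 1;0 0 0 0 0 0 1'
python3 - <<'E'
from h import *
s=state(); c=camera("wrist"); print(s["tcp_pos"],s["width"],s["wrist_force"])
cv2.imwrite("pics/w4.png",c["image"][:,:,::-1])
E
```

```text
clock: 7.28
tcp_pos: [535.9, -45.4, 153.7]
tcp_rot: [0.001, -0.0, 1.0, -0.0]
wrist_force: [-0.7, 0.7, 5.4]
width: 26.4
finger_force: 40.2
[535.89192689 -45.4230207  153.7357208 ] 26.432212006385594 [-0.65139285  0.6958653   5.35004176]
```

View pics/w4.png

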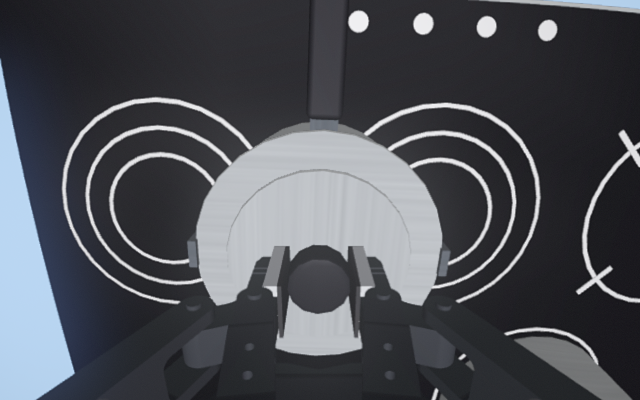

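The pan is held at the knob and stands flat, with the handle still straight toward the robot. Continuing the slide.

```bash
python3 -m creep '-0.2 6 0 0 0 0 1;-0.5 12 0 0 0 0 1;-0.6 14 0 0 0 0 1;-0.6 14 0 0 0 0 1;-0.6 14 0 0 0 0 1;-0.6 14 0 0 0 0 1;-0.6 14 0 0 0 0 1;-0.6 14 0 0 0 0 1;-0.6 14 0 0 0 0 1;-0.6 14 0 0 0 0 1;-0.6 14 0 0 0 0 1;-0.6 14 0 0 0 0 1'
python3 -m creep '-0.6 14 0 0 0 0 1;-0.6 14 0 0 0 0 1;-0.6 14 0 0 0 0 1;-0.6 14 0 0 0 0 1;-0.6 14 0 0 0 0 1;-0.6 14 0 0 0 0 1;-0.5 12 0 0 0 0 1;-0.3 8 0 0 0 0 1;-0.2 4 0 0 0 0 1;0 0 0 0 0 0 1;0 0 0 0 0 0 1'
python3 - <<'E'
from h import *
s=state(); c=camera("wrist"); print(s["tcp_pos"],s["width"],s["wrist_force"])
cv2.imwrite("pics/w5.png",c["image"][:,:,::-1])
g=c["image"][225:330,290:350].mean(2)
c=camera("top"); cv2.imwrite("pics/t5.png",cv2.resize(c["image"][60:260,120:320],None,fx=3,fy=3,interpolation=cv2.INTER_CUBIC)[:,:,::-1])
for d in tip_of("top","pan")[:3]: print(d["score"],d["centre"],ray(c,d["centre"],45))
E
```

```text
clock: 8.82
tcp_pos: [542.3, 112.3, 153.7]
tcp_rot: [0.0, -0.0, 1.0, -0.0]
wrist_force: [-0.2, -7.6, 6.9]
width: 26.2
finger_force: 40.6
clock: 10.2
tcp_pos: [546.8, 220.5, 153.7]
tcp_rot: [0.0, -0.0, 1.0, 0.0]
wrist_force: [-1.1, -1.4, 6.7]
width: 26.0
finger_force: 40.6
[546.82612326 220.50884242 153.73826844] 26.019766153504097 [-1.1032286  -1.36189825  6.72374655]
0.8 [197.4, 291.6] [249.59444902 249.3245613   45.        ]
0.57 [430.4, 294.1] [ 258.52264234 -281.65233539   45.        ]
```

View pics/w5.png

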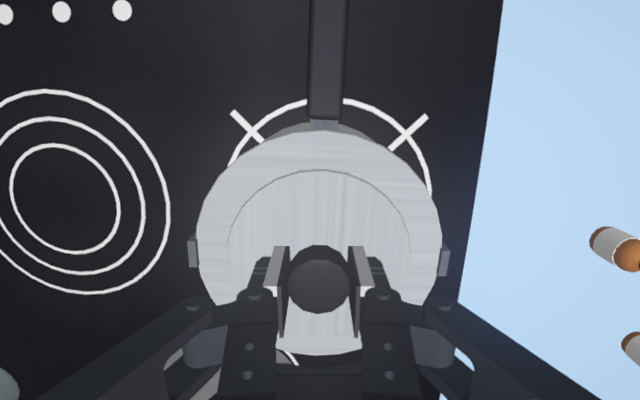

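The ring shows around the lid from (230,165) to (430,190), so the pan needs a few mm more to the right. I'll apply the remainder, then measure ring and lid from the same picture.

```bash
python3 -m creep '-0.8 3 0 0 0 0 1;-0.9 2.5 0 0 0 0 1;0 0 0 0 0 0 1;0 0 0 0 0 0 1'
python3 - <<'E'
from h import *
from scipy.optimize import least_squares
s=state(); c=camera("wrist"); print(s["tcp_pos"])
im=c["image"].astype(int); g=im.mean(2); sat=im.max(2)-im.min(2)
def proj(pts,z): return np.array([ray(c,p,z,s)[:2] for p in pts])
def fit(P,r=None):
    f=lambda v: np.hypot(*(P-v[:2]).T)-(r or v[2])
    q=least_squares(f,[548,226,74],loss="soft_l1",f_scale=1); return q.x, np.median(abs(f(q.x)))
cand=[(x,y) for y in range(85,200) for x in range(215,450) if g[y,x]>170 and sat[y,x]<20]
P=proj(cand,45); d=np.hypot(*(P-[548.5,226]).T); P=P[(d>68)&(d<80)]
print("ring",len(P),fit(P),fit(P,73.5))
# lid outline: scan downward for first steel pixel belonging to lid (z=126 top edge)
for z in (126,121):
    E=[]
    for x in list(range(205,440,3)):
        col=g[:,x]
        for y in range(262,100,-1):
            if col[y]<135 and col[y-2]<135 and (x<285 or x>355 or y<200): 
                break
        E.append((x,y+.5))
    E=[e for e in E if 115<e[1]<235]
    L=proj(E,z); print("lid",z,len(L),fit(L,62),fit(L))
cv2.imwrite("pics/w6.png",c["image"][:,:,::-1])
E
```

```text
clock: 10.85
tcp_pos: [548.2, 225.5, 153.7]
tcp_rot: [-0.0, -0.0, 1.0, -0.0]
wrist_force: [-2.7, -5.4, 10.2]
width: 26.5
finger_force: 40.9
[548.16045061 225.45427674 153.70657332]
ring 1908 (array([546.64740935, 226.81008728,  71.67531618]), np.float64(1.101756348167612)) (array([549.06626133, 226.80154089,  74.        ]), np.float64(1.0997929446500052))
lid 126 62 (array([549.86572631, 225.76690294,  74.        ]), np.float64(0.3886584153752253)) (array([546.86786973, 225.87177346,  59.32981346]), np.float64(0.18650568475974083))
lid 121 62 (array([550.1505116 , 225.83561026,  74.        ]), np.float64(0.23106164638268467)) (array([549.36865896, 225.86759522,  61.31459926]), np.float64(0.18879242876023739))
```

View pics/w6.png

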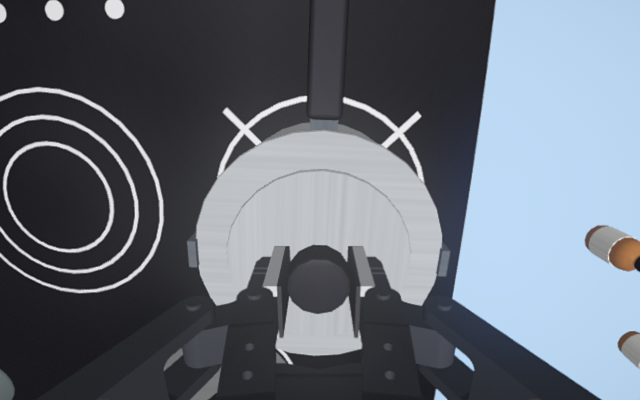

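The ring sits symmetrically around the pan, and the ring and lid fits agree to about 1 mm. Releasing and backing straight up.

```bash
python3 -m creep '0 0 0 0 0 0 0.6;0 0 0 0 0 0 0.4;0 0 0 0 0 0 0.3;0 0 0 0 0 0 0.3;0 0 -10 0 0 0 0.3;0 0 -20 0 0 0 0.3;0 0 -30 0 0 0 0.3;0 0 -30 0 0 0 0.3;15 0 -20 0 0 0 0.3;15 0 0 0 0 0 0.3;0 0 0 0 0 0 0.3;0 0 0 0 0 0 0.3'
python3 - <<'E'
from h import *
s=state(); c=camera("wrist"); print(s["tcp_pos"])
for d in tip_of("wrist","pan")[:1]: print(d["score"],d["centre"],ray(c,d["centre"],45,s))
for d in tip_of("wrist","zone_rest")[:1]: print(d["score"],d["centre"],ray(c,d["centre"],45,s))
im=c["image"]; w=np.zeros((400,640),np.uint8)
g=im.mean(2); y,x=np.mgrid[:400,:640]
k=(g<90)&(abs(x-320)<50)&(y>195)&(y<300)
n,l,st,ce=cv2.connectedComponentsWithStats(k.astype(np.uint8))
for i in range(1,n):
    if st[i,4]>400: print("knob?",ce[i],st[i],ray(c,ce[i],149,s))
cv2.imwrite("pics/w7.png",im[:,:,::-1])
E
```

```text
clock: 12.4
tcp_pos: [518.3, 225.8, 262.7]
tcp_rot: [-0.0, -0.0, 1.0, -0.0]
wrist_force: [0.4, 0.0, 0.1]
width: 59.8
finger_force: 0.0
[518.32908783 225.84619401 262.67574504]
0.9 [319.2, 203.2] [552.95670894 227.16541789  45.        ]
knob? [317.89855072 239.22608696] [ 301  221   35   37 1035] [547.34942282 225.9841798  149.        ]
knob? [328.02184707 292.25819265] [ 271  275   99   25 1007] [592.99391888 233.99153065 149.        ]
```

View pics/w7.png

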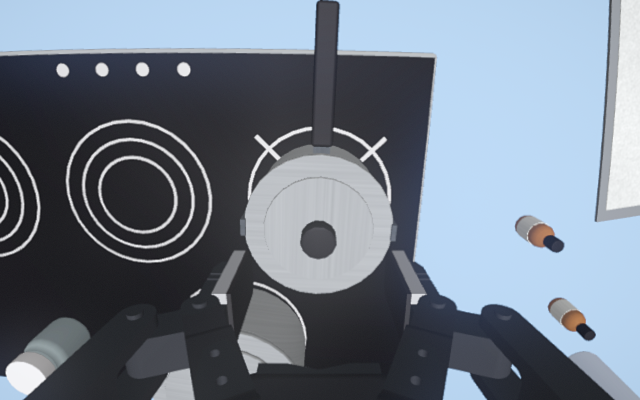

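The pan stands flat in the ring, with its knob at (318,239), about 1 mm from the ring's centre. The casserole is in its place and the gripper is clear.

```bash
python3 -c "
from bench import *
print(job_done())"
```

```text
the job is handed in; nothing more can be done
None
```

I slid the saucepan along the glass to the resting ring and handed the job in at about 12.5 s; it stands flat, centred to within roughly 1–2 mm by the camera, with the casserole untouched and the gripper clear.

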